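# Slide the finishing tray off the bench onto the cart

## Robot

A 6-joint arm with a two-finger parallel gripper is mounted at the origin on the work surface. World frame = base frame: x ahead of the robot, y to its left, z up, the work surface at z = 0. Lengths are in mm, angles in rad, forces in N, time in s.
With the tool pointing down it reaches from about 350 to 975 mm from the base axis. Payload 7.1 kg.
Tool frame: the origin (TCP) lies midway between the tips of the shut fingers; the grasp point (between the pads) lies 19 mm behind it (ctrl.grip_point_offset is the distance from the TCP to the grasp point, in mm); z points along the fingers, y is the line along which they close (so a half turn about z gives the same grasp; the last joint's range is limited). The gripper opens to 88 mm and grips with 3 to 60 N. Pads are 20 mm wide; open, the fingers measure 115 mm over their backs; the gripper's body (75 mm by 178 mm) begins 61 mm behind the grasp point.
Start: joints at [-0.019, 0.423, 1.63, -0, 1.089, -0.019], TCP at [624.984, 0.026, 184.375] pointing down, gripper open.
Joint ranges: [-3, 3], [-0.9, 2.11], [0.09, 2.58], [-1.31, 4.45], [0.11, 2.69], [-2.54, 2.54]. Speed limits (rad/s): [2.39, 2.39, 3.01, 3.14, 3.14, 3.14].

## Interface

Orientations are given as a rotation vector (axis times angle).
In Python, from workcell import get_obs, optics, close_job, spotter, ctrl gives the robot as it stands. The module is installed in compiled form; this text tells all that it offers.
- The arm moves only by the tool move_arm, never from a script. Its argument "rows" is a list of rows, each a list of 5 numbers: the shift along the tool's x, y, z in cm, then the turn about the tool's z in degrees, then the opening in per cent of the stroke, from 0 (shut) to 100 (fully open). A call has 1 to 10 rows; each row shifts and turns the commanded pose from where the row before left it, along the tool's axes as they then stand; what a row does not reach is not made up. A row lasts 1/8 s, in which the tool goes at most 62.5 mm and 10.7 degrees, less where a joint would pass 70% of its speed; a pose out of reach is approached as far as the arm can. A call with a gripper value outside its range is refused whole. The fingers move at their own pace and stop on an object; the grip force is fixed at half the most. Time passes only in rows, so rows that do not move let the fingers close. It gives the time, the measured TCP pose, the force, the opening and the grip force at its end, in the units of the state.
- get_obs(): the state, without advancing time (a new reading comes with each control period).
- optics.get_image(name): name is "scene" or "side" or "wrist"; returns the picture (420x560x3 uint8, blue, green, red); there is no depth.
- optics.calibration(name): a dict with "camera_matrix" (3x3 intrinsics, pixels), "xyz" and "orientation" of the camera in the world. Camera axes: x right, y down, z forward; pixel columns grow to the right and rows downward; lengths in mm; the calibration is good to about 2 mm. A picture is of the moment at which its call begins: read the wrist's pose just before it. calibration takes no time and is no camera call; for the wrist camera it gives the pose at the moment of the call.
- close_job(): hands the job in; it is judged then, once.
Trained networks look in the newest picture that a camera, given by its name, has taken for a name from the list of things; names that differ only in an ending like _2 or _b are one class to them, and where a whole thing is asked for, a point or a joint stands for the part that bears it (a point fixed in the world has none). Each returns a list of dicts, best first, with "conf" (0 to 1); they miss things now and then, are a little off and sometimes report something else, mostly with a low value. They report only what shows in the picture. A call takes as long as a camera call. They do not tell look-alikes from the thing itself.
- spotter.find_in(camera, label): "point" ([column, row] in pixels, amid what is visible of it).
- spotter.regions_of(camera, label): "region" (420x560 bool, what is visible of it) and "point" ([column, row] in pixels, amid what is visible of it).
The state is a dict: "t": time; "qpos": joint angles; "qvel": joint speeds; "joint_torque": joint torques, N m; "ee_pos": TCP position; "orientation": TCP orientation; "ft_force": force on the tool from outside, world axes, zero at the start; "moment": the same for the moment, N m; "width": finger opening in mm; "grasp_force": force on a finger pad.
Only numpy, scipy, OpenCV 4.12 (cv2) and the standard library are available. Lean on these libraries where they do the work, as an engineer would, in place of code of your own. Each camera call takes 0.05 s, during which the arm holds its last target. There are 200 camera calls.

## Task

Slide the steel tray with its oil bottle, wax tin and sanding block off the far edge of the bench and over the small step down onto the parked cart, so that the tray lies flat and wholly on the cart's black rubber mat. Slide it, do not lift it off the bench; bottle and tin must stay standing and everything must stay in the tray. Leave the parts case and the other tools where they are, and take the gripper away.

Things in the scene. Friction and masses are not known exactly. Their poses are not given: they have to be found in the camera images.
- tray: open-topped sheet-steel tray, 150 (its x) x 190 (its y) x 30 mm high, walls and floor 4 mm thick, 0.4 kg (about 0.8 kg with what stands in it). Starts on the bench, whose upper face is at z = 0 and whose straight far edge runs along y at x = 0.565. Origin: middle of its underside; its x axis points roughly away from the robot, z up
- tray_near_right (a point): the tray's lower outer corner nearest the robot, right (-x, -y of the tray)
- tray_near_left (a point): the tray's lower outer corner nearest the robot, left (-x, +y)
- tray_far_right (a point): the tray's lower outer far corner, right (+x, -y)
- tray_far_left (a point): the tray's lower outer far corner, left (+x, +y)
- oil_bottle: closed white plastic bottle with black cap, 66 across, 173 high, standing about 22 mm beyond the tray's middle, on its centre line; origin: middle of its base
- wax_tin: round flat aluminium tin, 52 across, 38 high, standing near the tray's left (+y) wall; origin: middle of its base
- sanding_block: cork sanding block 90 x 45 x 28 mm lying near the tray's right (-y) wall, along the tray's x; origin: middle of its underside
- cart: grey steel utility cart, fixed (wheels locked), parked at the bench's far edge. Deck 380 (x) x 600 (y) mm, smooth, 8 to 14 mm lower than the bench top, with a gap of 2 to 36 mm between bench edge and deck edge; no lip on the side next to the bench (its -x edge, 190 mm from the origin), 30 mm lips on the other three sides. Origin: middle of the deck's upper face; x away from the robot
- mat: thin black rubber mat 280 (x) x 230 (y) mm lying on one half (left or right) of the deck, about flush with it (1 mm, it makes no step); its near edge is 10 mm inside the deck's near edge. Origin: its middle, on the deck's upper face; axes parallel to the cart's
- case: a closed light-grey flat parts case 270 x 220 x 65 on the half of the cart deck that the mat leaves free; origin: middle of its underside
- clamp_b: a small G-clamp, about 70 x 165, lying on top of the case
- clamp_a: a G-clamp, about 90 x 200, lying flat on the bench to the left; origin: in its frame, on the bench
- screwdriver: a screwdriver 200 long lying on top of the case
- hammer: a hammer lying on the bench to the right
- offcut: a wooden offcut 160 x 70 x 28 on the bench to the right; origin: middle of its underside
- jar: an amber glass jar, 76 across, 100 high, on the bench to the left
Things that resemble listed ones, but are neither listed nor needed, are in the scene too. There is more than one size of the oil_bottle; the one meant has the size given above. There is more than one size of the sanding_block; the one meant has the size given above.

How it is judged:
By the outcome, as a careful person would: the job done as asked, in the order asked, and still so for the second after the job is handed in, with the robot touching nothing.
It also fails if it takes over 54 s, if anything falls off the work surface, if the arm or the gripper's body presses on something with over 40 N, if the wrist force passes 120 N, or if a joint passes its speed limit or range.

## Working session

There is one attempt and no reset: what is moved stays moved. The work goes in short steps, Python scripts to look and compute and a tool call to move; the robot and the scene stay as the last step left them, time stands still between calls to the robot, and variables do not carry over. Pictures are saved under pics/ and viewed, at most 11 in all, crops included, and the job is handed in when it is done.

Besides the shell and the picture viewer there is one more tool, called by a JSON object that holds its "name" and its "arguments". move_arm: Moves the arm, as the interface text tells. Its arguments: {"type":"object","properties":{"rows":{"type":"array","items":{"type":"array","items":{"type":"number"}}}},"required":["rows"]}

```bash
mkdir -p pics; python3 - <<'E'
from workcell import get_obs, optics, spotter, ctrl
import cv2,numpy as np
o=get_obs();print(o)
a=[optics.get_image(n) for n in("scene","side","wrist")]
for n in("scene","side","wrist"):print(n,optics.calibration(n))
for n,i in zip(("scene","side","wrist"),a): cv2.imwrite(f"pics/{n}0.png",i)
for c in("scene","side"):
  for l in("tray","tray_near_right","tray_near_left","tray_far_right","tray_far_left","oil_bottle","mat","cart","wax_tin","sanding_block"):
    print(c,l,[(np.round(d['point']),round(d['conf'],2)) for d in spotter.find_in(c,l)][:3])
E
```

```text
{'t': 0.0, 'qpos': array([-1.90121569e-02,  4.23833265e-01,  1.63068695e+00, -1.15045955e-05,
        1.08862755e+00, -1.90051546e-02]), 'qvel': array([-0.00035639,  0.00026151, -0.00107294, -0.00018101, -0.00082849,
        0.00050612]), 'joint_torque': array([ 1.28069914e-03, -5.44622147e+01, -2.73670936e+01,  6.42951974e-02,
        2.27214623e-02, -1.51321510e-04]), 'ee_pos': array([6.24374777e+02, 2.64620701e-02, 1.83607687e+02]), 'orientation': array([-2.22065579e+00, -2.22065210e+00,  1.70507540e-03]), 'ft_force': array([0.20122935, 0.35796775, 0.60345945]), 'moment': array([ 0.02108853, -0.03677649,  0.01539147]), 'grasp_force': 0.0, 'width': 88.17508652754823}
scene {'camera_matrix': array([[513.02599741,   0.        , 278.26154216],
       [  0.        , 513.02599741, 214.4388843 ],
       [  0.        ,   0.        ,   1.        ]]), 'xyz': array([1500.63918165, 1046.05353379, 1026.79446575]), 'orientation': array([-0.9520585 , -2.32736681,  1.24384005])}
side {'camera_matrix': array([[448.7806522 ,   0.        , 283.84870634],
       [  0.        , 448.7806522 , 208.01757
[... 561 characters left out ...]
tray_far_right []
scene tray_far_left []
scene oil_bottle []
scene mat []
scene cart []
scene wax_tin []
scene sanding_block []
side tray [(array([332., 272.]), 0.56)]
side tray_near_right [(array([334., 270.]), 0.65)]
side tray_near_left [(array([333., 277.]), 0.82)]
side tray_far_right [(array([333., 269.]), 0.63)]
side tray_far_left [(array([332., 268.]), 0.73)]
side oil_bottle [(array([330., 182.]), 0.82), (array([364., 293.]), 0.81)]
side mat [(array([202., 269.]), 0.66)]
side cart [(array([178., 328.]), 0.61), (array([318., 273.]), 0.28)]
side wax_tin [(array([317., 274.]), 0.98)]
side sanding_block [(array([327., 241.]), 0.56), (array([366., 194.]), 0.56), (array([231., 194.]), 0.36)]
```

View pics/scene0.png

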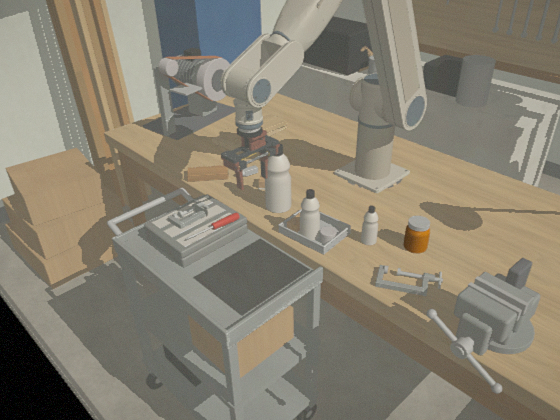

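View pics/side0.png

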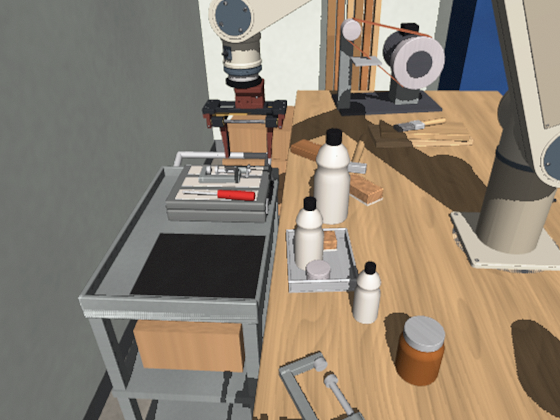

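Scene: tray near the bench edge, cart beyond with the mat on the left (+y) half; a bigger bottle stands right of the tray and a smaller bottle left of/near it. I'll zoom in on the side view for corners.

```bash
cat > h.py <<'E'
import numpy as np
from scipy.spatial.transform import Rotation as R
from workcell import get_obs, optics, spotter
def ray(c,px,z):
    k=optics.calibration(c) if isinstance(c,str) else c
    d=R.from_rotvec(k['orientation']).as_matrix()@np.linalg.inv(k['camera_matrix'])@[px[0],px[1],1]
    p=k['xyz'];return p+d*(z-p[2])/d[2]
def proj(c,P):
    k=optics.calibration(c) if isinstance(c,str) else c
    q=k['camera_matrix']@(R.from_rotvec(k['orientation']).as_matrix().T@(np.array(P)-k['xyz']));return q[:2]/q[2]
E
python3 - <<'E'
import cv2
i=cv2.imread('pics/side0.png')[215:305,270:400]
a=cv2.resize(i,None,fx=6,fy=6,interpolation=cv2.INTER_CUBIC)
cv2.imwrite('pics/c1.png',a)
i=cv2.imread('pics/side0.png')[150:330,80:290]
cv2.imwrite('pics/c2.png',cv2.resize(i,None,fx=3,fy=3,interpolation=cv2.INTER_CUBIC))
E
```

```text
(no output)
```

View pics/c1.png

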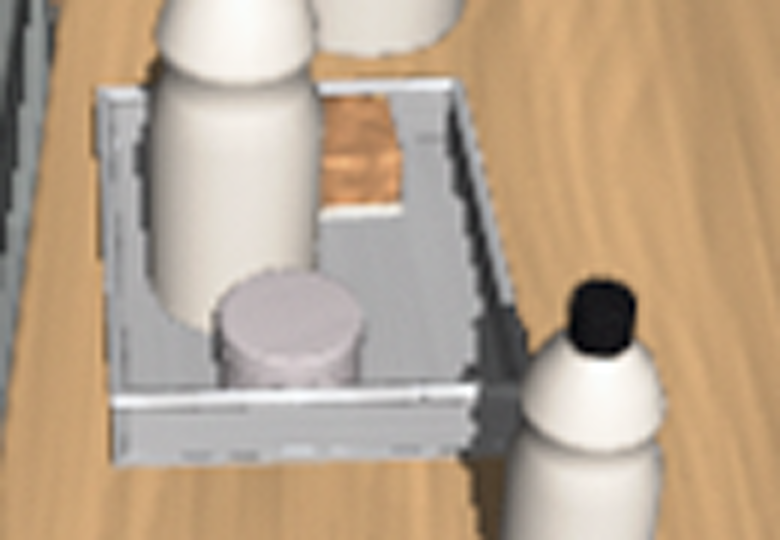

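View pics/c2.png

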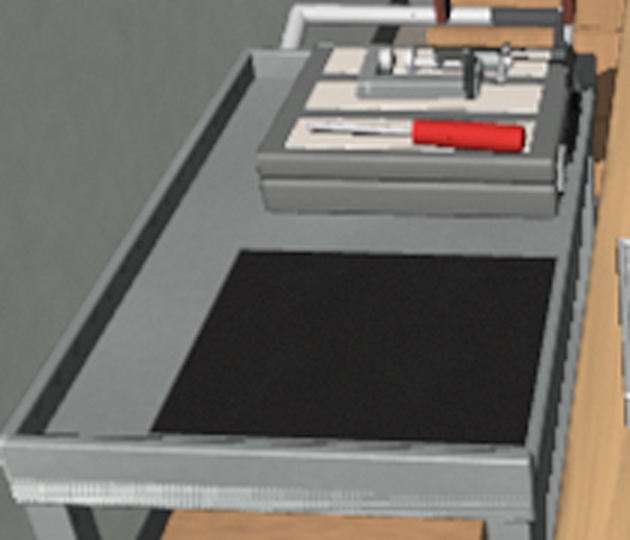

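View pics/wrist0.png

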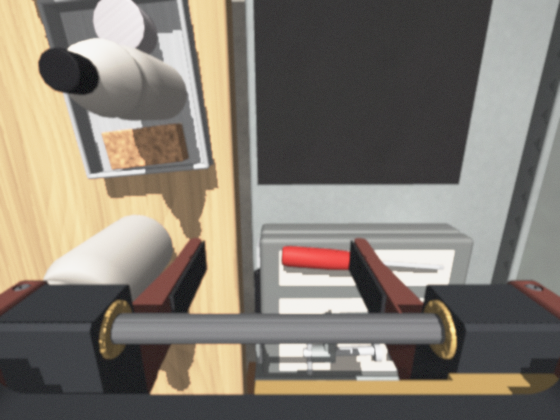

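Side crop: tray rim corners ≈ far-right (286.3,229.7), near-right (346.3,228.3), far-left (288.8,282.2), near-left (349.7,279.7). Mat right corners at (159,233.3) and (265.3,235.7); in the wrist view at (460,184), (257,184), bench edge at column ~236.

```bash
python3 - <<'E'
from h import *
s=lambda x,y:(270+x/6,215+y/6); m=lambda x,y:(80+x/3,150+y/3)
for n,p,z in[("FR",s(98,88),30),("NR",s(458,80),30),("FL",s(113,403),30),("NL",s(478,388),30),("FLlow",s(113,465),0),
 ("matFR",m(237,250),-10),("matNR",m(556,257),-10),("matNLlip",m(525,443),-10),("matFLlip",m(150,432),-10),
 ("lipL near",m(533,455),20),("lipL far",m(2,440),20),("deckNR",m(590,215),-10),("small bottle cap",(370,267),100),("tin top",s(292,315),42),("block near L top",s(400,203),32),("bigbottle base",s(385,50),0),("bottlebase",s(205,325),4)]:
  print("side",n,ray("side",p,z).round(1))
for n,p,z in[("FR",(208,167),30),("NR",(90,177),30),("NL",(42,4),30),("FL",(183,0),30),("matNR",(257,184),-10),("matFR",(460,184),-10),("matN top",(255,0),-10),("edge",(236,180),0),("edgetop",(229,0),0),("deck near edge",(249,180),-10),("deck near top",(246,0),-10)]:
  print("wrist",n,ray("wrist",p,z).round(1))
E
```

```text
side FR [538.1  17.7  30. ]
side NR [389.3   5.6  30. ]
side FL [520.7 208.5  30. ]
side NL [391.3 194.4  30. ]
side FLlow [521.  208.3   0. ]
side matFR [876.  -7. -10.]
side matNR [594.9  -8.9 -10. ]
side matNLlip [594.2 217.4 -10. ]
side matFLlip [871.8 219.7 -10. ]
side lipL near [582.  259.2  20. ]
side lipL far [956.2 263.2  20. ]
side deckNR [570.7 -73.8 -10. ]
side small bottle cap [358.  233.7 100. ]
side tin top [457.7 171.9  42. ]
side block near L top [415.9  91.7  32. ]
side bigbottle base [416.5 -58.1   0. ]
side bottlebase [490.1 134.6   4. ]
wrist FR [540.5  20.4  30. ]
wrist NR [393.9   7.9  30. ]
wrist NL [378.7 192.1  30. ]
wrist FL [526.7 195.7  30. ]
wrist matNR [597.2 -10.1 -10. ]
wrist matFR [878.6 -10.1 -10. ]
wrist matN top [599.3 208.8 -10. ]
wrist edge [569.8  -2.3   0. ]
wrist edgetop [570.5 205.6   0. ]
wrist deck near edge [586.2  -4.4 -10. ]
wrist deck near top [588.9 208.8 -10. ]
```

{"name": "move_arm", "arguments": {"rows": [[0, 0, -6, -10, 100], [0, 0, -6, -10, 100], [0, 0, 0, -10, 100], [0, 0, 0, -10, 100], [0, 0, 0, -10, 100], [0, 0, 0, -10, 100], [0, 0, 0, -10, 100], [0, 0, 0, -10, 100], [0, 0, 0, -10, 100], [0, 0, 0, 0, 100]]}}

```text
t: 2.4
ee_pos: [624.9, 0.0, 304.4]
orientation: [-0.003, -3.142, -0.0]
ft_force: [-0.2, 0.0, -0.6]
width: 87.3
grasp_force: 0.0
```

```bash
python3 - <<'E'
from h import *
for p in[(366,321),(356,310),(379,310)]:print("small base",ray("side",p,0 if p[1]>315 else 5).round(1))
for z in(0,30):print(proj("scene",(380,105,z)))
print(ray("scene",(369,243),0).round(1))
for p in[(333,222)]:print(ray("side",p,0).round(1))
print(proj("side",(420,-85,230)),proj("side",(420,-85,260)))
E
```

```text
small base [361.8 282.    0. ]
small base [380.4 257.8   5. ]
small base [333.6 255.4   5. ]
[328.32633501 222.80914602]
[328.64088502 215.66578789]
[373.  275.8   0. ]
[419.4 -64.1   0. ]
[336.49808195 138.88475783] [337.07540815 127.2626232 ]
```

{"name": "move_arm", "arguments": {"rows": [[5.6, 2.1, 0, 0, 100], [5.6, 2.1, 0, 0, 100], [5.6, 2.1, 0, 0, 100], [5.6, 2.1, 0, 0, 100], [5.5, 2.1, 0, 0, 100], [0, 0, 0, 0, 100], [0, 0, 5, 0, 100], [0, 0, 5, 0, 100], [0, 0, 5, 0, 100], [0, 0, 0, 0, 100]]}}

```text
t: 3.65
ee_pos: [344.2, 104.1, 152.1]
orientation: [-0.004, -3.135, 0.003]
ft_force: [-0.7, -1.8, 0.6]
width: 87.9
grasp_force: 0.0
```

{"name": "move_arm", "arguments": {"rows": [[0, 0, 4, 0, 100], [0, 0, 4, 0, 100], [0, 0, 4, 0, 100], [0, 0, 1.5, 0, 100], [0, 0, 1.0, 0, 100], [0, 0, 0, 0, 100], [0, 0, 0, 0, 100]]}}

```text
t: 4.53
ee_pos: [347.1, 105.3, 10.2]
orientation: [0.001, 3.14, 0.001]
ft_force: [0.3, 0.7, 0.5]
width: 87.8
grasp_force: 0.0
```

```bash
python3 - <<'E'
from h import *
import cv2
a=optics.get_image("wrist");cv2.imwrite("pics/w1.png",a)
E
```

```text
(no output)
```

View pics/w1.png

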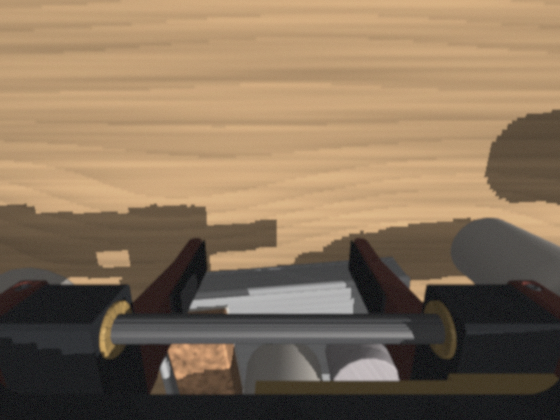

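The wrist view shows both fingers behind the tray's near wall, tray between them.

{"name": "move_arm", "arguments": {"rows": [[0, 0, 0.4, 0, 100], [-0.4, 0, 0, 0, 100], [-0.6, 0, 0, 0, 100], [-0.6, 0, 0, 0, 100], [-0.6, 0, 0, 0, 100], [-0.6, 0, 0, 0, 100], [-0.6, 0, 0, 0, 100], [-0.6, 0, 0, 0, 100], [-0.6, 0, 0, 0, 100], [-0.4, 0, 0, 0, 100]]}}

```text
t: 5.82
ee_pos: [396.4, 105.0, 5.4]
orientation: [0.0, 3.141, 0.0]
ft_force: [0.2, 0.4, 0.3]
width: 87.7
grasp_force: 0.0
```

```bash
python3 - <<'E'
from h import *
import cv2
a=optics.get_image("side");cv2.imwrite("pics/s1.png",cv2.resize(a[190:320,230:430],None,fx=4,fy=4,interpolation=cv2.INTER_CUBIC))
E
```

```text
(no output)
```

View pics/s1.png

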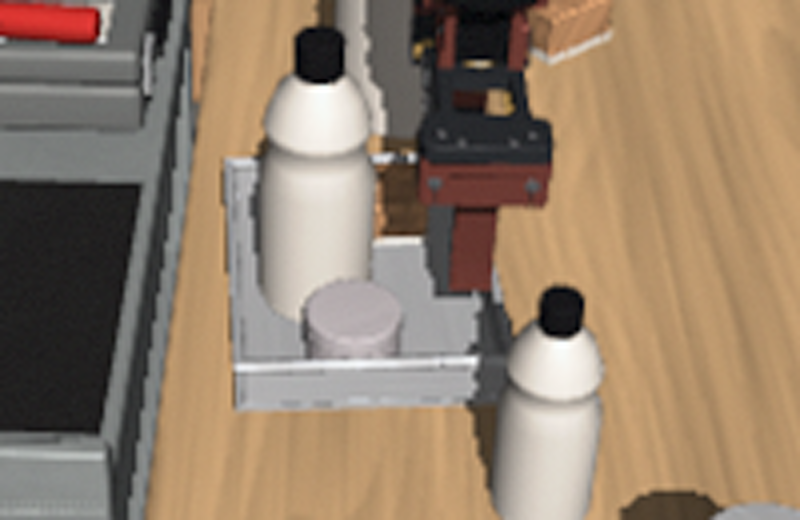

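```bash
python3 - <<'E'
from h import *
o=get_obs();print(o['ee_pos'],o['ft_force'],o['joint_torque'].round(2))
for y in(55,145,150,162):print(y,proj("side",(386,y,5)),proj("side",(406,y,5)))
for p in[(450,290),(492,290)]:
  q=(230+p[0]/4,190+p[1]/4);print([ray("side",q,z).round(0) for z in(5,15,30,35)])
a=optics.get_image("side")
r=spotter.regions_of("side","tray")
for d in r:
  ys,xs=np.where(d['region']);print(d['conf'],xs.min(),xs.max(),ys.min(),ys.max())
E
```

```text
[396.98604359 105.1357645    5.44494692] [ 0.42525837 -0.4690871   0.08431722] [ 1.600e-01 -4.052e+01 -9.670e+00  1.000e-02  2.700e-01  1.000e-02]
55 [348.0931141  248.59717982] [339.79814359 248.36752372]
145 [350.1667701  273.27136801] [341.25318497 272.99225309]
150 [350.29105147 274.75017739] [341.34038223 274.46795606]
162 [350.59357517 278.34987115] [341.55263241 278.06002104]
[array([402., 108.,   5.]), array([403., 120.,  15.]), array([404., 138.,  30.]), array([405., 144.,  35.])]
[array([377., 107.,   5.]), array([379., 119.,  15.]), array([381., 137.,  30.]), array([381., 143.,  35.])]
0.75 286 356 229 292
```

```bash
python3 - <<'E'
from h import *
import cv2
o=get_obs();p=o['ee_pos']
k=optics.calibration("wrist");print(k['xyz']-p)
for dz in(0,20,40,60):
  print(dz,[proj(k,p+[dx,dy,dz]).round(0) for dx in(-10,0,10) for dy in(-44,44)])
a=optics.get_image("wrist");b=optics.get_image("scene")
b=cv2.resize(b[120:270,230:430],None,fx=4,fy=4,interpolation=cv2.INTER_CUBIC)[:,:]
cv2.imwrite("pics/m2.png",b);cv2.imwrite("pics/w2.png",a)
E
```

```text
[-81.46966677  -1.46989185 199.62359935]
0 [array([219., 218.]), array([340., 218.]), array([220., 231.]), array([339., 231.]), array([221., 244.]), array([338., 243.])]
20 [array([213., 229.]), array([346., 229.]), array([214., 242.]), array([345., 242.]), array([215., 256.]), array([344., 256.])]
40 [array([206., 241.]), array([354., 241.]), array([207., 256.]), array([352., 256.]), array([208., 271.]), array([351., 271.])]
60 [array([197., 256.]), array([363., 256.]), array([199., 273.]), array([361., 273.]), array([200., 289.]), array([360., 289.])]
```

View pics/m2.png

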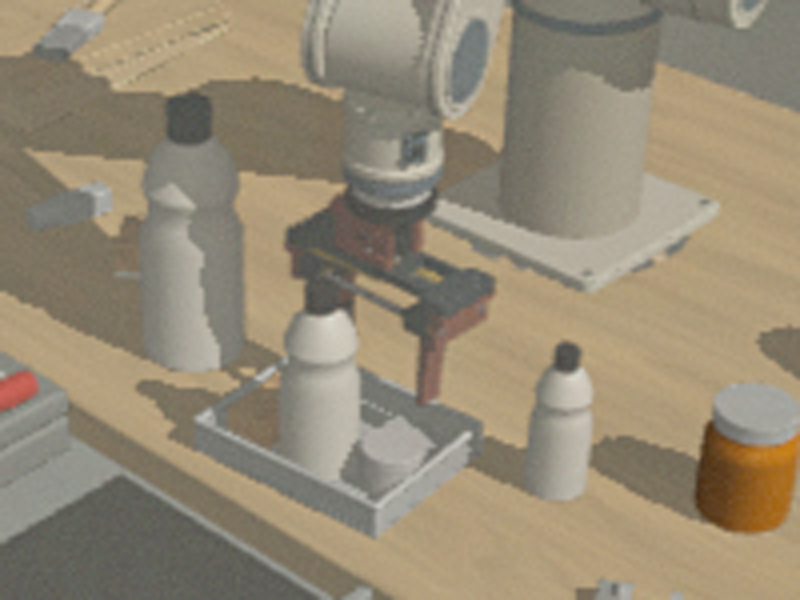

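The scene crop shows the finger tips (430,400) appear to hover at rim height, over the near wall, tray unmoved; triangulating the tip height.

```bash
python3 - <<'E'
from h import *
from scipy.optimize import least_squares
# mid-bottom of left finger in side / scene
r=least_squares(lambda P:np.r_[proj("side",P)-[347.5,262.5],proj("scene",P)-[337.5,220.5]],[396,150,30]);print(r.x.round(1),r.fun.round(1))
for z in(5,25,40):print(z,proj("side",(397,155,z)).round(1),proj("scene",(397,155,z)).round(1))
E
```

```text
[395.  156.1  44.4] [-0.1  0.4 -0.2 -0.5]
5 [345.5 276.1] [336.2 229.6]
25 [346.  269.3] [336.4 224.8]
40 [346.4 264. ] [336.6 221.2]
```

{"name": "move_arm", "arguments": {"rows": [[2, 0, 0, 0, 100], [2, 0, 0, 0, 100], [1.2, 0, 0, 0, 100], [0, 0, 1, 0, 100], [0, 0, 0.8, 0, 100], [0, 0, 0.5, 0, 100], [0, 0, 0.3, 0, 100], [0, 0, 0, 0, 100]]}}

```text
t: 7.08
ee_pos: [344.0, 105.0, -20.9]
orientation: [-0.0, -3.141, 0.0]
ft_force: [-0.2, -0.3, -0.8]
width: 87.5
grasp_force: 0.0
```

```bash
python3 - <<'E'
from h import *
import cv2
a=optics.get_image("side");b=optics.get_image("scene")
a=cv2.resize(a[200:300,300:430],None,fx=3,fy=3,interpolation=cv2.INTER_CUBIC)
b=cv2.resize(b[170:270,290:420],None,fx=3,fy=3,interpolation=cv2.INTER_CUBIC)
cv2.imwrite("pics/m3.png",np.hstack([a,b]))
p=get_obs()['ee_pos'];print(p)
for dz in(0,20,40):
  for s in(-1,1): print(dz,s,proj("side",p+[0,50*s,dz]).round(1),proj("scene",p+[0,50*s,dz]).round(1))
E
```

```text
[344.09260153 105.02505076 -20.61344077]
0 -1 [364.7 257.3] [324.3 217.8]
0 1 [368.4 285.4] [345.8 229.2]
20 -1 [365.4 250.9] [324.5 213.2]
20 1 [369.1 278.7] [346.2 224.5]
40 -1 [366.  244.4] [324.6 208.5]
40 1 [369.9 271.9] [346.5 219.8]
```

View pics/m3.png

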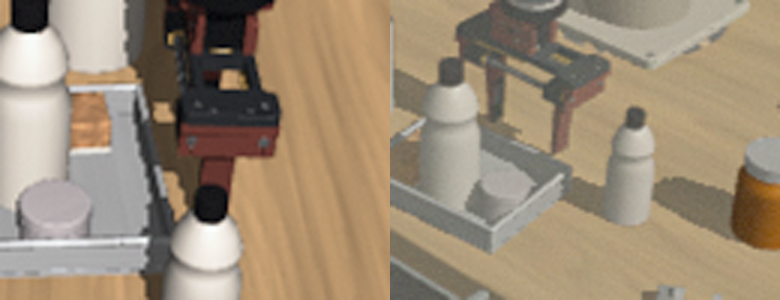

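Tips still about 40 mm above the nominal TCP (scene tip at ≈(347,220)), i.e. now at z≈18; lowering a bit more, then pushing.

{"name": "move_arm", "arguments": {"rows": [[0, 0, 0.6, 0, 100], [0, 0, 0.5, 0, 100], [0, 0, 0, 0, 100], [-0.6, 0, 0, 0, 100], [-0.6, 0, 0, 0, 100], [-0.6, 0, 0, 0, 100], [-0.6, 0, 0, 0, 100], [-0.6, 0, 0, 0, 100], [-0.6, 0, 0, 0, 100]]}}

```text
t: 8.3
ee_pos: [375.5, 104.2, -31.9]
orientation: [0.002, -3.133, 0.003]
ft_force: [-10.3, 2.4, 7.5]
width: 87.8
grasp_force: 5.2
```

{"name": "move_arm", "arguments": {"rows": [[-0.6, 0, 0, 0, 100], [-0.6, 0, 0, 0, 100], [-0.6, 0, 0, 0, 100], [-0.6, 0, 0, 0, 100], [-0.6, 0, 0, 0, 100], [-0.6, 0, 0, 0, 100]]}}

```text
t: 9.05
ee_pos: [409.5, 103.8, -32.1]
orientation: [-0.0, -3.13, 0.004]
ft_force: [-14.8, -0.1, 13.2]
width: 88.2
grasp_force: 7.4
```

```bash
cat > look.py <<'E'
from h import *
import sys
a=optics.get_image("side")
for l in("tray","oil_bottle","wax_tin","sanding_block"):
  for d in spotter.regions_of("side",l)[:3]:
    ys,xs=np.where(d['region']);print(l,round(d['conf'],2),xs.min(),xs.max(),ys.min(),ys.max(),np.round(d['point']))
o=get_obs();print(o['t'],o['ee_pos'].round(1),o['ft_force'].round(1))
E
python3 look.py
```

```text
tray 0.82 266 336 226 289 [311. 273.]
oil_bottle 0.95 277 305 194 265 [293. 233.]
oil_bottle 0.95 352 380 262 323 [365. 295.]
oil_bottle 0.67 313 327 147 223 [318. 191.]
wax_tin 0.56 285 308 258 276 [300. 268.]
wax_tin 0.4 277 306 194 264 [290. 231.]
sanding_block 0.73 360 381 180 205 [371. 195.]
sanding_block 0.71 305 321 230 249 [314. 240.]
9.3 [414.4 104.6 -32. ] [-3.3 -0.1 -2.2]
```

{"name": "move_arm", "arguments": {"rows": [[0, 0, -0.3, 0, 100], [-0.4, 0, 0, 0, 100], [-0.6, 0, 0, 0, 100], [-0.6, 0, 0, 0, 100], [-0.6, 0, 0, 0, 100]]}}

```text
t: 9.93
ee_pos: [438.5, 105.0, -28.6]
orientation: [0.0, -3.142, 0.0]
ft_force: [-4.6, 0.3, -1.5]
width: 88.0
grasp_force: 2.1
```

{"name": "move_arm", "arguments": {"rows": [[-0.6, 0, 0, 0, 100], [-0.6, 0, 0, 0, 100], [-0.6, 0, 0, 0, 100], [-0.6, 0, 0, 0, 100], [-0.6, 0, 0, 0, 100], [-0.6, 0, 0, 0, 100], [-0.6, 0, 0, 0, 100], [-0.4, 0, 0, 0, 100], [-0.4, 0, 0, 0, 100], [-0.4, 0, 0, 0, 100]]}}

```text
t: 11.18
ee_pos: [491.3, 104.9, -28.6]
orientation: [-0.0, -3.14, 0.0]
ft_force: [-7.0, -0.1, 4.5]
width: 87.4
grasp_force: 4.0
```

```bash
python3 look.py; python3 - <<'E'
from h import *
import cv2
a=optics.get_image("side");cv2.imwrite("pics/s4.png",cv2.resize(a[170:320,140:400],None,fx=3,fy=3,interpolation=cv2.INTER_CUBIC))
E
```

```text
tray 0.96 229 299 226 289 [273. 274.]
oil_bottle 0.88 351 380 261 323 [366. 296.]
oil_bottle 0.85 319 349 144 224 [335. 190.]
oil_bottle 0.77 239 270 194 263 [253. 232.]
wax_tin 0.95 248 272 257 276 [261. 269.]
sanding_block 0.72 348 382 173 205 [364. 191.]
11.425 [492.1 105.  -28.3] [-6.8 -0.2  3.5]
```

View pics/s4.png

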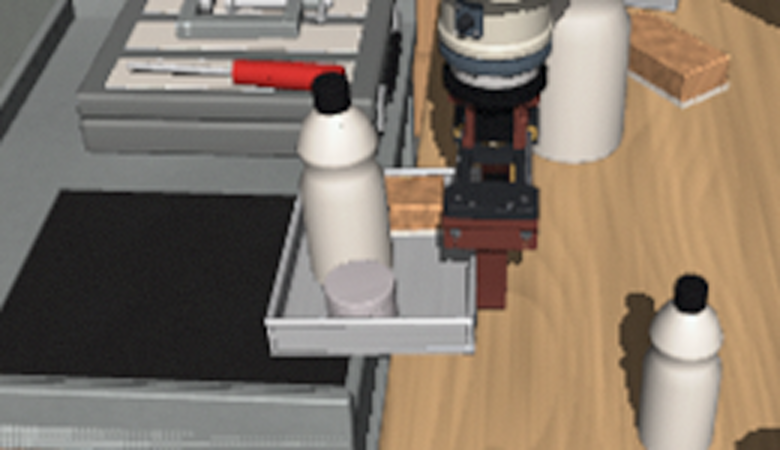

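Tray is squared up, overhanging the edge (far-left rim at px (229,277)), bottle and tin standing; continue slowly through the tip-over.

{"name": "move_arm", "arguments": {"rows": [[-0.3, 0, 0, 0, 100], [-0.4, 0, 0, 0, 100], [-0.4, 0, 0, 0, 100], [-0.4, 0, 0, 0, 100], [-0.4, 0, 0, 0, 100], [-0.4, 0, 0, 0, 100], [-0.4, 0, 0, 0, 100], [-0.4, 0, 0, 0, 100], [-0.4, 0, 0, 0, 100], [-0.4, 0, 0, 0, 100]]}}

```text
t: 12.72
ee_pos: [531.3, 105.0, -28.8]
orientation: [-0.0, 3.142, -0.0]
ft_force: [-4.3, 0.2, -2.6]
width: 87.8
grasp_force: 1.9
```

```bash
python3 look.py; python3 - <<'E'
from h import *
for x,y in((268,320),(299,172),(472,320)):print(ray("side",(140+x/3,170+y/3),30).round(1))
E
```

```text
tray 0.74 211 282 226 290 [253. 274.]
tray 0.28 200 253 190 199 [239. 194.]
oil_bottle 0.91 313 350 129 225 [330. 185.]
oil_bottle 0.61 352 380 262 323 [363. 294.]
oil_bottle 0.59 220 253 195 263 [236. 233.]
sanding_block 0.91 252 269 229 248 [259. 239.]
sanding_block 0.68 349 382 174 205 [367. 191.]
12.975 [532.  105.1 -28.4] [-0.5  0.2 -0.7]
[650.6 197.2  30. ]
[656.   12.7  30. ]
[503.4 190.2  30. ]
```

{"name": "move_arm", "arguments": {"rows": [[-0.3, 0, 0, 0, 100], [-0.4, 0, 0, 0, 100], [-0.4, 0, 0, 0, 100], [-0.4, 0, 0, 0, 100], [-0.4, 0, 0, 0, 100], [-0.4, 0, 0, 0, 100], [-0.4, 0, 0, 0, 100], [-0.4, 0, 0, 0, 100], [-0.4, 0, 0, 0, 100], [-0.4, 0, 0, 0, 100]]}}

```text
t: 14.22
ee_pos: [570.1, 105.0, -28.6]
orientation: [-0.0, -3.141, 0.0]
ft_force: [-4.2, -0.4, -1.8]
width: 88.1
grasp_force: 2.1
```

```bash
python3 look.py
```

```text
tray 0.94 194 264 230 291 [239. 276.]
oil_bottle 0.84 352 381 262 323 [366. 296.]
oil_bottle 0.82 313 349 129 224 [329. 184.]
oil_bottle 0.74 207 237 199 264 [221. 236.]
wax_tin 0.71 214 237 260 278 [227. 270.]
sanding_block 0.97 349 382 174 204 [365. 192.]
sanding_block 0.52 130 256 233 299 [175. 268.]
sanding_block 0.51 236 250 232 251 [244. 241.]
14.475 [571.  105.1 -28.3] [-1.5 -1.  -1.5]
```

{"name": "move_arm", "arguments": {"rows": [[-0.4, 0, 0, 0, 100], [-0.6, 0, 0, 0, 100], [-0.6, 0, 0, 0, 100], [-0.6, 0, 0, 0, 100], [-0.6, 0, 0, 0, 100], [-0.6, 0, 0, 0, 100], [-0.6, 0, 0, 0, 100], [-0.6, 0, 0, 0, 100], [-0.6, 0, 0, 0, 100], [-0.6, 0, 0, 0, 100]]}}

```text
t: 15.72
ee_pos: [625.4, 104.9, -28.5]
orientation: [0.0, -3.137, 0.001]
ft_force: [-10.9, -0.2, 6.8]
width: 88.0
grasp_force: 5.3
```

{"name": "move_arm", "arguments": {"rows": [[-0.6, 0, 0, 0, 100], [-0.5, 0, 0, 0, 100], [-0.3, 0, 0, 0, 100], [0, 0, 0, 0, 100], [1, 0, 0, 0, 100], [4, 0, 0, 0, 100], [0, 0, -6, 0, 100], [0, 0, -6, 0, 100], [0, 0, -6, 0, 100], [0, 0, -6, 0, 100]]}}

```text
t: 16.98
ee_pos: [592.5, 105.1, 214.0]
orientation: [-0.0, 3.139, 0.001]
ft_force: [0.1, 0.8, -0.7]
width: 87.9
grasp_force: 0.0
```

```bash
python3 look.py; python3 - <<'E'
from h import *
import cv2
a=optics.get_image("side");cv2.imwrite("pics/s5.png",cv2.resize(a[150:320,80:340],None,fx=3,fy=3,interpolation=cv2.INTER_CUBIC))
E
```

```text
tray 0.78 163 242 229 289 [213. 271.]
oil_bottle 0.9 313 349 128 225 [331. 183.]
oil_bottle 0.81 176 209 198 263 [194. 236.]
oil_bottle 0.78 352 380 261 323 [365. 293.]
wax_tin 0.89 184 206 259 277 [195. 272.]
wax_tin 0.7 185 254 190 200 [232. 195.]
sanding_block 0.61 350 381 175 204 [364. 191.]
sanding_block 0.56 207 228 231 249 [218. 241.]
17.225 [591.9 105.  211.4] [0.  0.6 0.1]
```

View pics/s5.png

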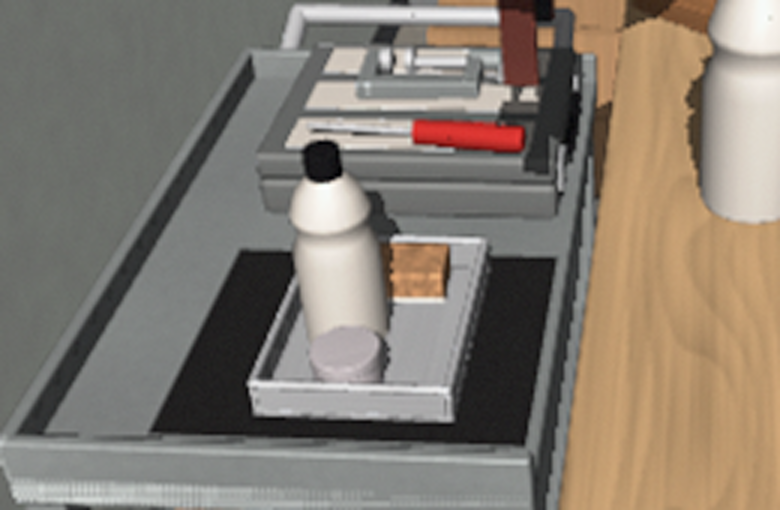

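The tray lies flat on the mat with bottle, tin and block in it; lower left corners at crop (253,417), (452,420), rim right corner at (490,240). Checking numerically.

```bash
python3 - <<'E'
from h import *
for x,y,z in((248,385,20),(455,388,20),(490,240,20),(253,417,-10),(452,420,-10),(556,257,-10)):print(ray("side",(80+x/3,150+y/3),z).round(1))
E
```

```text
[799.5 198.5  20. ]
[646.8 194.5  20. ]
[647.7   9.9  20. ]
[800.2 200.3 -10. ]
[651.2 196.3 -10. ]
[594.9  -8.9 -10. ]
```

Tray spans x 648–800, y about 8–200, inside the mat (596–876, −9–220). The gripper is clear.

```bash
python3 -c "
from workcell import close_job;print(close_job())"
```

```text
the job is handed in; nothing more can be done
None
```

The tray was slid off the bench and now lies flat, wholly on the cart's rubber mat (by my measurement at least about 17 mm inside its edges), with bottle and tin standing, the sanding block still in it, and the gripper clear; I handed the job in at about 17 s and it returned no verdict.

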